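# Find the hidden notch of an indexing head and lock it

### The job

The blue indexing head of the drilling fixture is unlocked. Turn its black wing knob clockwise (seen from above), gently, until you feel the resistance dip where the notch hidden inside lies, then press the knob straight down until it is fully home and let go. Do not force the knob (push with no more than 20 N; off the notch it will not go down), and leave the other things where they lie.

Things in the scene. Friction and masses are not known exactly. Their poses are not given: they have to be found in the camera images.
- index_head: Indexing head, bolted to the bench: a blue flange 130 x 110 x 10 mm with four screws, carrying a blue drum 84 mm across, 50 mm high to its aluminium cover. Origin: centre of the underside; z is up and is the knob's axis of rotation. Unseen in the drum lies a plate with one notch, at an angle that differs each time and that no reading tells.
- knob_grip (a point): Centre of the top of the black wing knob, on its axis, 102 mm above the bench with the knob up, 93 mm when home. The wing is a flat-sided bar 48 mm long (point x), 14 mm thick (y), 26 mm high, to grip across its thickness; under it a round skirt 50 mm across, 11 mm high. A white line marks the wing's +x end. An orange stem shows below the skirt while the knob is up.
- spindle (a joint): Angle of the knob, rad; grows as it turns clockwise seen from above; at 0 the wing lies along the head's x. Stops at -0.1 and 2.5; starts between 0 and 0.2; stays where it is left, so it can be regripped. The notch's middle lies somewhere from 0.6 to 2.0.
- cover (a point): Centre of the drum's cover, 50 mm above the bench. What the knob feels like: even drag of 0.13 to 0.18 N m away from the notch. From about 0.2 rad before the notch's middle a sprung ball falls in: the drag dips to about -0.1 N m (the knob is drawn on); at the middle it jumps to about 0.5 N m, then fades over 0.2 rad. Let go within 0.08 rad of the middle, the knob settles there by itself.
- knob (a joint): How far the knob is pressed down, m: 0 up (as it starts), 0.009 fully home. It slides with about 5 N of friction and stays where it is left. Away from the notch a lock pin under the knob meets the solid plate at 0.003 and goes no farther; it enters only within about 0.08 rad of the notch's middle.
- bearing: Ball bearing lying flat, 72 mm across, 17 mm high; origin at the centre of its underside. Bystander.
- spanner: Steel combination spanner lying flat, 193 mm long (its y), 8 mm high; origin at the centre of its underside. Bystander.
- paste_jar: Jar with a black lid, 64 mm across, 76 mm high; origin at the centre of its underside. Bystander.
- feeler_gauge: Folded feeler gauge lying flat, 42 x 99 x 14 mm; origin at the centre of its underside. Bystander.
Things that resemble listed ones, but are neither listed nor needed, are in the scene too. There is more than one size of the index_head; the one meant has the size given above.

How it is judged:
At the end, for the whole second after the job is handed in: The knob is pressed home (more than 7.5 mm of its 9 mm down, which is possible only in the notch) and stays so, at rest and let go; bearing, spanner, jar and feeler gauge lie within 20 mm of where they started (value of joint knob above 0.0075 m and velocity of joint spindle between -0.05 and 0.05 rad/s and distance of each of bearing, spanner, paste_jar, feeler_gauge from where it was at the start of the episode below 0.02 m); the robot touches nothing.
It fails at once if the lock pin is forced against the notched plate with more than 25 N (contact force between pin and slot0 above 25 N or contact force between pin and slot1 above 25 N).
It fails at once if the bearing is moved by more than 20 mm (distance of bearing from where it was at the start of the episode above 0.02 m).
It fails at once if the spanner is moved by more than 20 mm (distance of spanner from where it was at the start of the episode above 0.02 m).
It fails at once if the paste jar is moved by more than 20 mm (distance of paste_jar from where it was at the start of the episode above 0.02 m).
It fails at once if the feeler gauge is moved by more than 20 mm (distance of feeler_gauge from where it was at the start of the episode above 0.02 m).
It also fails if it takes over 72 s, if anything falls off the work surface, if the arm or the gripper's body presses on something with over 40 N, if the wrist force passes 120 N, or if a joint passes its speed limit or range.

### The arm

A 6-joint arm with a two-finger parallel gripper is mounted at the origin on a cart in front of the work surface, level with it; the furniture and walls round the work are solid. World frame = base frame: x ahead of the robot, y to its left, z up, the work surface at z = 0. Lengths are in m, angles in rad, forces in N, time in s.
With the tool pointing down it reaches from about 0.325 to 0.75 m from the base axis. Payload 7.6 kg.
Tool frame: the origin (TCP) lies at the very end of the fingers, on their centre line; the grasp point (between the pads) lies 19 mm behind it; z points along the fingers, y is the line along which they close (so a half turn about z gives the same grasp; the last joint's range is limited). The gripper opens to 85 mm and grips with 20 to 120 N. Pads are 22 mm wide; open, the fingers measure 114 mm over their backs; the gripper's body (76 mm by 85 mm) begins 54 mm behind the grasp point. The pads swing forward as they close: fully open they stand 13 mm farther back than shut.
Start: joints at [1.043, 0.052, 1.401, -0, 1.689, -0.07], TCP at [0.232, 0.471, 0.231] pointing down, gripper open.
Joint ranges: [-2.9, 2.9], [-0.91, 2.17], [0.12, 2.37], [-1.06, 4.2], [0.26, 2.73], [-2.93, 2.93]. Speed limits (rad/s): [2.57, 2.57, 3.01, 3.14, 3.14, 3.14].

### API

Orientations are given as a unit quaternion [w, x, y, z].
In Python, from bench import telemetry, optics, ctrl gives the robot as it stands.
- The arm moves only by the tool carry_out, never from a script. Its argument "targets" is a list of rows, each a list of 3 entries, a list of its own where there are three numbers: the finger opening in m, from 0 to 0.0854, then the shift along the tool's x, y, z in m, then the turn, a rotation vector about the tool's x, y, z in rad. In form: [[hand, [dx, dy, dz], [wx, wy, wz]], ...]. A call has 1 to 5 rows; each row is the pose to reach, as a shift and turn from the pose commanded when the call began, along the tool's axes at that moment; what a row does not reach only later rows make up. A row lasts 1/12 s, in which the tool goes at most 41.7 mm and 7.16 degrees, less where a joint would pass 70% of its speed; a pose out of reach is approached as far as the arm can. A call with a gripper value outside its range is refused whole. The fingers move at their own pace and stop on an object; "grip_force" is the grip in N (left out, the last holds). Time passes only in rows, so rows that repeat a pose let the fingers close. It gives the time, the measured TCP pose, the force, the opening and the grip force at its end, in the units of the state.
- telemetry.observe(): the state, without advancing time (a new reading comes with each control period).
- optics.get_image(name): name is "scene" or "top" or "wrist"; returns (picture, depth): 384x512x3 uint8, red, green, blue; 384x512 float32, m along the optical axis (not along the pixel's ray), 0 where there is no reading.
- optics.calibration(name): a dict with "mtx" (3x3 intrinsics, pixels), "rvec" (rotation vector, rad) and "tvec" (3), from world to camera coordinates, as OpenCV has them. Camera axes: x right, y down, z forward; pixel columns grow to the right and rows downward; lengths in m; the calibration is good to about 2 mm. The wrist camera is an equidistant fisheye: a pixel r from the principal point sees the ray r / f radians off the axis. A picture is of the moment at which its call begins: read the wrist's pose just before it. calibration takes no time and is no camera call; for the wrist camera it gives the pose at the moment of the call.
- ctrl.close_job(): hands the job in; it is judged then, once.
The state is a dict: "time": time; "joints": joint angles; "qd": joint speeds; "joint_efforts": joint torques, N m; "ee_pos": TCP position; "tool_rot": TCP orientation; "contact_force": force on the tool from outside, world axes, zero at the start; "moment": the same for the moment, N m; "gripper_width": finger opening in m; "grip_force": force on a finger pad.
Only numpy, scipy, OpenCV 4.12 (cv2) and the standard library are available. Lean on these libraries where they do the work, as an engineer would, in place of code of your own. Each camera call takes 0.05 s, during which the arm holds its last target. There are 200 camera calls.

## Working session

There is one attempt and no reset: what is moved stays moved. The work goes in short steps, Python scripts to look and compute and a tool call to move; the robot and the scene stay as the last step left them, time stands still between calls to the robot, and variables do not carry over. Pictures are saved under pics/ and viewed, at most 10 in all, crops included, and the job is handed in when it is done.

Besides the shell and the picture viewer there is one more tool, called as a command line: name --argument value ..., lists and objects as JSON in quotes. carry_out: Moves the arm, as the interface text tells. Its arguments: {"type":"object","properties":{"targets":{"type":"array"},"grip_force":{"type":"number"}},"required":["targets"]}

```bash
mkdir -p pics
cat > h.py <<'E'
import numpy as np,cv2
from bench import telemetry,optics,ctrl
def cal(n):
    c=optics.calibration(n);return np.array(c["mtx"],float),np.array(c["rvec"],float).reshape(3),np.array(c["tvec"],float).reshape(3)
def ray(n,u,v,z,c=None):
    K,r,t=c or cal(n);R=cv2.Rodrigues(r)[0]
    x=(u-K[0,2])/K[0,0];y=(v-K[1,2])/K[1,1]
    if n=="wrist":
        a=np.hypot(x,y);s=np.sin(a)/max(a,1e-9);d=np.array([x*s,y*s,np.cos(a)])
    else: d=np.array([x,y,1.])
    o=-R.T@t;d=R.T@d
    return o+d*(z-o[2])/d[2]
E
python3 - <<'E'
from h import *
for n in("scene","top"):
    p,d=optics.get_image(n);cv2.imwrite(f"pics/{n}.png",p[:,:,::-1]);np.savez(f"{n}.npz",p=p,d=d)
print(telemetry.observe())
E
```

```text
{'time': 0.1, 'joints': array([ 1.04266813e+00,  5.27817215e-02,  1.40161350e+00, -1.39814051e-06,
        1.68861307e+00, -7.03314232e-02]), 'qd': array([ 0.00224576, -0.0015295 , -0.00360824,  0.00018358, -0.00033824,
       -0.00037437]), 'joint_efforts': array([ 1.84328594e-03, -3.82577884e+01, -3.60987997e+01,  1.94774330e-07,
        4.80011469e-03,  6.92037702e-06]), 'ee_pos': array([0.23189451, 0.47070987, 0.23055739]), 'tool_rot': array([-2.07990696e-04,  2.26904806e-01,  9.73916684e-01, -6.76571459e-04]), 'contact_force': array([-0.05533427,  0.18483419,  0.28137214]), 'moment': array([-0.00116299,  0.03077161,  0.01284864]), 'grip_force': 0.0, 'gripper_width': 0.08510944111262435}
```

View pics/top.png

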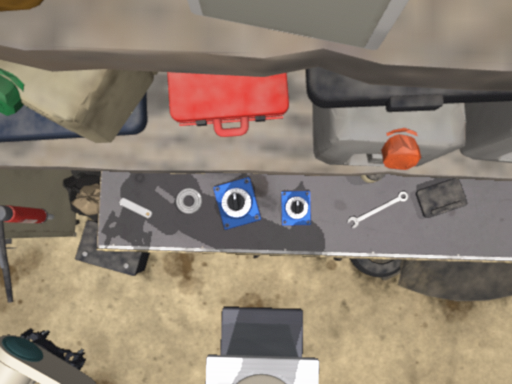

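View pics/scene.png

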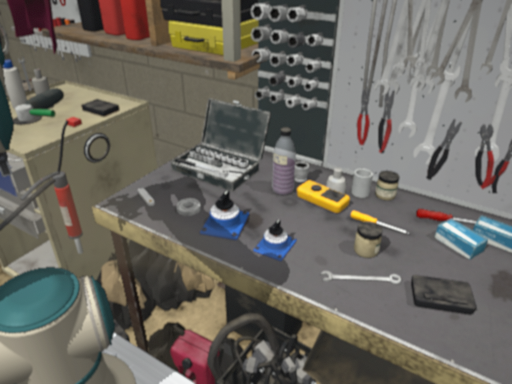

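The top view shows two blue heads: a large one at (237,203) and a small one at (296,207). In the scene view they are at (226,215) and (276,240). I'll measure both flanges and crop in on them.

Run:
```python
from h import *
p=np.load("top.npz")["p"];d=np.load("top.npz")["d"];c=cal("top")
K,r,t=c;print(K[0,0],-cv2.Rodrigues(r)[0].T@t)
hsv=cv2.cvtColor(p,cv2.COLOR_RGB2HSV)
m=cv2.inRange(hsv,(100,120,60),(130,255,255));m[:165]=0;m[235:]=0
cs=[x for x in cv2.findContours(m,cv2.RETR_EXTERNAL,2)[0] if cv2.contourArea(x)>200]
for x in cs:
    P=np.array([ray("top",*q[0],.01,c)[:2] for q in x]).astype(np.float32)
    print(cv2.boundingRect(x),cv2.minAreaRect(P))
    u,v,w,h=cv2.boundingRect(x)
    sub=p[v:v+h,u:u+w].astype(int)
    print("depth mid min",np.percentile(d[v:v+h,u:u+w],[1,50,99]))
    wh=((sub.min(2)>150)).nonzero()
    print("white centroid", ray("top",u+wh[1].mean(),v+wh[0].mean(),.05,c))
a=cv2.resize(p[170:240,200:325],None,fx=6,fy=6,interpolation=cv2.INTER_CUBIC);cv2.imwrite("pics/c1.png",a[:,:,::-1])
```

```text
488.10670506960327 [0.50913671 0.01298808 1.41799561]
(281, 191, 30, 35) ((0.577861487865448, -0.08287844061851501), (0.09874656796455383, 0.08209540694952011), 3.8224596977233887)
depth mid min [1.33926456 1.4077844  1.42100508]
white centroid [ 0.57601182 -0.08204868  0.05      ]
(214, 177, 47, 53) ((0.587123692035675, 0.08766032755374908), (0.12955081462860107, 0.11074657738208771), 17.2177677154541)
depth mid min [1.31636641 1.40991259 1.43005768]
white centroid [0.58465978 0.08714938 0.05      ]
```

View pics/c1.png

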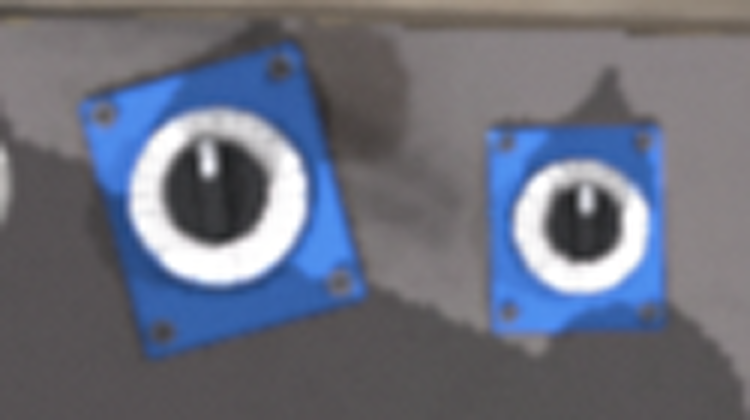

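The large head at crop (210,190) has a 130 x 111 mm flange, so it is the one meant. The one at (580,220) is the small lookalike at 99 x 82 mm. The wing's white mark points almost ahead (+x, slightly to +y). Next I'll check clearance and plan the move.

```bash
cat >> h.py <<'E'
from scipy.spatial.transform import Rotation as Ro
def plan(pos,yaw):
    "shift+turn in tool axes to reach pos, tool down with tool x at yaw(deg)"
    s=telemetry.observe();q=s["tool_rot"];R=Ro.from_quat([q[1],q[2],q[3],q[0]])
    y=np.deg2rad(yaw);T=Ro.from_matrix(np.array([[np.cos(y),np.sin(y),0],[np.sin(y),-np.cos(y),0],[0,0,-1]]))
    X=R.as_matrix()[:,0]
    print("t",round(s["time"],2),"pos",s["ee_pos"].round(4),"yaw",np.rad2deg(np.arctan2(X[1],X[0])).round(2),"F",s["contact_force"].round(2),"w",round(s["gripper_width"],4),"j",s["joints"].round(2))
    print("shift",R.inv().apply(np.array(pos)-s["ee_pos"]).round(4),"turn",(R.inv()*T).as_rotvec().round(4))
E
python3 - <<'E'
from h import *
d=np.load("scene.npz")["d"];K,r,t=cal("scene");R=cv2.Rodrigues(r)[0]
v,u=np.mgrid[:384,:512];P=np.stack([(u-K[0,2])/K[0,0]*d,(v-K[1,2])/K[1,1]*d,d],-1)
W=(P-t)@R
for n,(a,b) in dict(jar=(368,235),bottle=(284,160),knob=(224,200)).items(): print(n,W[b,a].round(3))
m=(d>0)&(W[...,2]>.12)&(W[...,0]>.25)&(W[...,0]<.85)&(abs(W[...,1])<.55);q=W[m]
print(len(q),q.min(0) if len(q) else"",q.max(0) if len(q) else"")
plan([.586,.0875,.23],190)
E
```

```text
jar [ 0.661 -0.304  0.076]
bottle [0.805 0.016 0.133]
knob [0.578 0.079 0.092]
690 [ 0.25018122 -0.00203152  0.12008383] [0.84974031 0.5096549  0.52319936]
t 0.1 pos [0.2319 0.4707 0.2306] yaw 153.77 F [-0.06  0.18  0.28] w 0.0851 j [ 1.04  0.05  1.4  -0.    1.69 -0.07]
shift [-0.487  -0.1872  0.0008] turn [-1.300e-03 -5.000e-04 -6.323e-01]
```

carry_out --targets '[[0.085,[-0.036,-0.014,0],[0,0,0]],[0.085,[-0.072,-0.028,0],[0,0,0]],[0.085,[-0.108,-0.042,0],[0,0,0]],[0.085,[-0.144,-0.056,0],[0,0,0]],[0.085,[-0.18,-0.07,0],[0,0,0]]]'

```text
time: 0.52
ee_pos: [0.3632, 0.3271, 0.231]
tool_rot: [-0.0, 0.227, 0.974, -0.0]
contact_force: [1.3, -0.0, -0.3]
gripper_width: 0.0852
grip_force: 0.0
```

carry_out --targets '[[0.085,[-0.036,-0.014,0],[0,0,0]],[0.085,[-0.072,-0.028,0],[0,0,0]],[0.085,[-0.108,-0.042,0],[0,0,0]],[0.085,[-0.144,-0.056,0],[0,0,0]],[0.085,[-0.18,-0.07,0],[0,0,0]]]'

```text
time: 0.93
ee_pos: [0.4939, 0.1846, 0.231]
tool_rot: [-0.0, 0.227, 0.974, -0.0]
contact_force: [-0.3, 0.1, -0.1]
gripper_width: 0.0849
grip_force: 0.0
```

carry_out --targets '[[0.085,[-0.036,-0.014,0],[0,0,-0.12]],[0.085,[-0.072,-0.028,0],[0,0,-0.24]],[0.085,[-0.108,-0.042,0],[0,0,-0.36]],[0.085,[-0.127,-0.047,0],[0,0,-0.48]],[0.085,[-0.127,-0.047,0],[0,0,-0.6]]]'

```text
time: 1.35
ee_pos: [0.588, 0.0844, 0.2297]
tool_rot: [-0.001, -0.072, 0.997, -0.0]
contact_force: [-0.1, 0.2, -0.6]
gripper_width: 0.085
grip_force: 0.0
```

Run:
```python
from h import *
plan([.586,.0875,.23],190)
c=cal("wrist");p,d=optics.get_image("wrist");np.savez("w1.npz",p=p,d=d);cv2.imwrite("pics/w1.png",p[:,:,::-1])
R=cv2.Rodrigues(c[1])[0];print("cam",-R.T@c[2],c[0][0,0]); np.savez("w1c.npz",K=c[0],r=c[1],t=c[2])
```

```text
t 1.35 pos [0.588  0.0844 0.2297] yaw -171.77 F [-0.09  0.25 -0.59] w 0.085 j [ 0.08  0.25  1.19 -0.    1.71 -1.63]
shift [ 0.0016  0.0034 -0.0003] turn [-0.0007 -0.0018 -0.0309]
cam [0.51384187 0.0743343  0.37299703] 297.3186396354542
```

View pics/w1.png

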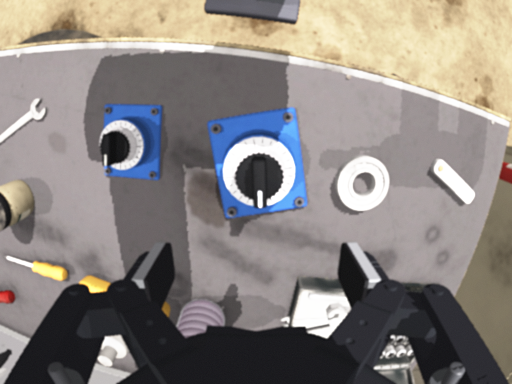

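The wrist view shows the large head, with its ring centred near (259,173) and the white mark at (261,197). The wing runs nearly along the image column. Measuring these precisely.

Run:
```python
from h import *
p=np.load("w1.npz")["p"];z=np.load("w1c.npz");c=(z["K"],z["r"],z["t"])
hsv=cv2.cvtColor(p,cv2.COLOR_RGB2HSV);g=p.min(2)
b=cv2.inRange(hsv,(100,120,60),(130,255,255));b[:,:195]=0;b[:, 320:]=0;b[225:]=0
P=np.array([ray("wrist",u,v,.01,c)[:2] for v,u in zip(*b.nonzero())],np.float32);print("flange",cv2.minAreaRect(P))
w=(g>130).astype(np.uint8);w[:130]=0;w[212:]=0;w[:,:218]=0;w[:,300:]=0
n,l,s,ce=cv2.connectedComponentsWithStats(w)
for i in range(1,n):
    if s[i,4]>15:
        k=max(cv2.findContours((l==i).astype(np.uint8),0,1)[0],key=len)
        if s[i,4]>500:
            H=cv2.convexHull(k)[:,0];Q=np.array([ray("wrist",*q,.05,c)[:2] for q in H],np.float32);print("ring",cv2.fitEllipse(Q))
        else:
            Q=np.array([ray("wrist",u,v,.102,c)[:2] for v,u in zip(*(l==i).nonzero())],np.float32);print("mark",s[i],Q.mean(0),cv2.minAreaRect(Q),cv2.fitLine(Q,2,0,.01,.01).ravel())
a=cv2.resize(p[140:220,210:310],None,fx=6,fy=6,interpolation=cv2.INTER_CUBIC);cv2.imwrite("pics/c2.png",a[:,:,::-1])
```

```text
flange ((0.5870797038078308, 0.08766651153564453), (0.1290576308965683, 0.10902678221464157), 17.183727264404297)
ring ((0.5875368118286133, 0.08810259401798248), (0.08107682317495346, 0.08255458623170853), 175.05081176757812)
mark [257 190   6  19 101] [0.60138285 0.09028313] ((0.6018325090408325, 0.09032122045755386), (0.01820744387805462, 0.0048257336020469666), 8.472585678100586) [0.984575   0.17496318 0.6013828  0.09028312]
mark [295 198   5   8  19] [0.59884876 0.12655695] ((0.5992407202720642, 0.12668338418006897), (0.007263808976858854, 0.003923518117517233), 10.714405059814453) [0.99319476 0.11646555 0.59884876 0.12655695]
mark [287 210  13   2  17] [0.6089973  0.12556513] ((0.6088630557060242, 0.1245119646191597), (0.0010465215891599655, 0.011862184852361679), 7.79815149307251) [ 0.1934917  -0.98110193  0.6089973   0.12556511]
```

View pics/c2.png

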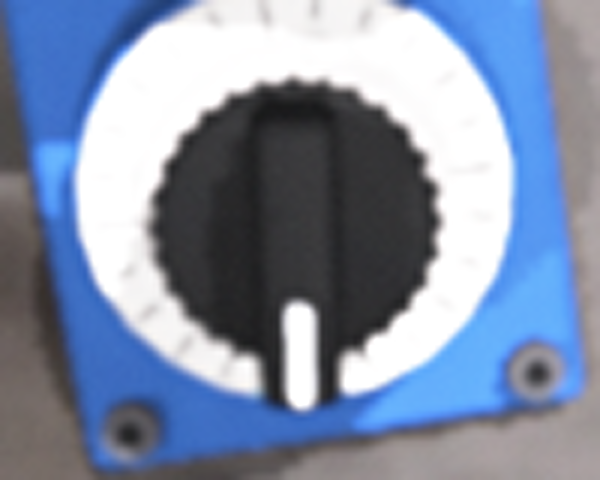

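carry_out --targets '[[0.085,[0,0,0.03],[0,0,-0.02]],[0.085,[0,0,0.06],[0,0,-0.02]],[0.085,[0,0,0.09],[0,0,-0.02]],[0.085,[0,0,0.1],[0,0,-0.02]],[0.085,[0,0,0.1],[0,0,-0.02]]]'

```text
time: 1.82
ee_pos: [0.5842, 0.0882, 0.1278]
tool_rot: [-0.003, -0.08, 0.997, 0.0]
contact_force: [0.2, -0.0, 0.0]
gripper_width: 0.0851
grip_force: 0.0
```

Run:
```python
from h import *
plan([.587,.088,.080],189)
```

```text
t 1.82 pos [0.5842 0.0882 0.1278] yaw -170.77 F [ 0.19 -0.01  0.01] w 0.0851 j [ 0.09  0.3   1.34  0.    1.52 -1.64]
shift [-0.003  -0.0007  0.0478] turn [ 0.0006 -0.0067  0.004 ]
```

carry_out --targets '[[0.085,[-0.003,0,0.016],[0,0,0.004]],[0.085,[-0.003,0,0.032],[0,0,0.004]],[0.085,[-0.003,0,0.046],[0,0,0.004]],[0.085,[-0.003,0,0.046],[0,0,0.004]],[0.085,[-0.003,0,0.046],[0,0,0.004]]]'

```text
time: 2.23
ee_pos: [0.5897, 0.0887, 0.0869]
tool_rot: [0.001, -0.079, 0.997, 0.0]
contact_force: [-0.9, -0.1, 1.4]
gripper_width: 0.0849
grip_force: 0.0
```

Run:
```python
from h import *
plan([.587,.088,.080],189)
```

```text
t 2.23 pos [0.5897 0.0887 0.0869] yaw -170.96 F [-0.85 -0.06  1.36] w 0.0849 j [ 0.09  0.34  1.37  0.    1.43 -1.64]
shift [ 0.0028 -0.0003  0.0068] turn [0.     0.0012 0.0006]
```

carry_out --targets '[[0.085,[0.002,0,0.006],[0,0,0]],[0.085,[0.002,0,0.006],[0,0,0]],[0.0,[0.002,0,0.006],[0,0,0]],[0.0,[0.002,0,0.006],[0,0,0]],[0.0,[0.002,0,0.006],[0,0,0]]]' --grip_force 40

```text
time: 2.65
ee_pos: [0.5874, 0.0882, 0.0799]
tool_rot: [0.0, -0.079, 0.997, 0.0]
contact_force: [-0.5, 0.4, -0.3]
gripper_width: 0.0514
grip_force: 0.0
```

carry_out --targets '[[0.0,[0,0,0],[0,0,0]],[0.0,[0,0,0],[0,0,0]],[0.0,[0,0,0],[0,0,0]],[0.0,[0,0,0],[0,0,0]],[0.0,[0,0,0],[0,0,0]]]'

```text
time: 3.07
ee_pos: [0.5874, 0.0876, 0.0795]
tool_rot: [0.0, -0.079, 0.997, -0.0]
contact_force: [-0.1, -3.9, 1.1]
gripper_width: 0.0129
grip_force: 41.8
```

Run:
```python
from h import *
plan([.587,.088,.080],189); print(telemetry.observe()["moment"])
```

```text
t 3.07 pos [0.5874 0.0876 0.0795] yaw -170.96 F [-0.11 -3.9   1.1 ] w 0.0129 j [ 0.09  0.34  1.38 -0.    1.42 -1.64]
shift [ 0.0003  0.0005 -0.0005] turn [-0.0008  0.0003  0.0008]
[-0.50972649 -0.00597177  0.06172162]
```

```bash
cat > r.py <<'E'
from h import *
s=telemetry.observe();q=s["tool_rot"];X=Ro.from_quat([q[1],q[2],q[3],q[0]]).as_matrix()[:,0]
y=np.rad2deg(np.arctan2(X[1],X[0]))
print("spin",np.deg2rad((17.2+180-y+180)%360-180).round(3),"M",s["moment"].round(3),"F",s["contact_force"].round(1),"pos",s["ee_pos"].round(4),"j6",s["joints"][5].round(3),"t6",round(s["joint_efforts"][5],3),"w",round(s["gripper_width"],4),"t",round(s["time"],2))
E
python3 r.py
```

```text
spin 0.142 M [-0.51  -0.006  0.062] F [-0.1 -3.9  1.1] pos [0.5874 0.0876 0.0795] j6 -1.642 t6 0.086 w 0.0129 t 3.07
```

carry_out --targets '[[0.0,[0,0.0004,0],[0,0,0.03]],[0.0,[0,0.0004,0],[0,0,0.06]],[0.0,[0,0.0004,0],[0,0,0.09]],[0.0,[0,0.0004,0],[0,0,0.12]],[0.0,[0,0.0004,0],[0,0,0.15]]]'

```text
time: 3.48
ee_pos: [0.5873, 0.0877, 0.0795]
tool_rot: [0.0, -0.003, 1.0, -0.001]
contact_force: [-1.3, -4.5, 0.9]
gripper_width: 0.0135
grip_force: 41.8
```

```bash
python3 r.py
```

```text
spin 0.294 M [-0.669  0.138  0.128] F [-1.3 -4.5  0.9] pos [0.5873 0.0877 0.0795] j6 -1.49 t6 -0.356 w 0.0135 t 3.48
```

carry_out --targets '[[0.0,[0,0,0],[0,0,0.02]],[0.0,[0,0,0],[0,0,0.04]],[0.0,[0,0,0],[0,0,0.06]],[0.0,[0,0,0],[0,0,0.08]],[0.0,[0,0,0],[0,0,0.1]]]'

```text
time: 3.9
ee_pos: [0.5874, 0.0878, 0.0795]
tool_rot: [0.0, 0.047, 0.999, -0.001]
contact_force: [1.4, -5.1, 0.2]
gripper_width: 0.0132
grip_force: 41.8
```

```bash
python3 r.py
```

```text
spin 0.393 M [-0.778 -0.087  0.081] F [ 1.4 -5.1  0.2] pos [0.5874 0.0878 0.0795] j6 -1.391 t6 -0.208 w 0.0132 t 3.9
```

carry_out --targets '[[0.0,[0,0,0],[0,0,0.012]],[0.0,[0,0,0],[0,0,0.024]],[0.0,[0,0,0],[0,0,0.036]],[0.0,[0,0,0],[0,0,0.048]],[0.0,[0,0,0],[0,0,0.06]]]'

```text
time: 4.32
ee_pos: [0.5874, 0.0878, 0.0795]
tool_rot: [0.0, 0.076, 0.997, -0.001]
contact_force: [-0.3, -4.8, 1.0]
gripper_width: 0.0131
grip_force: 41.8
```

```bash
python3 r.py
```

```text
spin 0.453 M [-0.659  0.042  0.085] F [-0.3 -4.8  1. ] pos [0.5874 0.0878 0.0795] j6 -1.331 t6 -0.09 w 0.0131 t 4.32
```

carry_out --targets '[[0.0,[0,0,0],[0,0,0.012]],[0.0,[0,0,0],[0,0,0.024]],[0.0,[0,0,0],[0,0,0.036]],[0.0,[0,0,0],[0,0,0.048]],[0.0,[0,0,0],[0,0,0.06]]]'

```text
time: 4.73
ee_pos: [0.5874, 0.0878, 0.0795]
tool_rot: [0.0, 0.106, 0.994, -0.0]
contact_force: [0.4, -4.9, 0.9]
gripper_width: 0.0134
grip_force: 41.8
```

```bash
python3 r.py
```

```text
spin 0.513 M [-0.793 -0.149  0.144] F [ 0.4 -4.9  0.9] pos [0.5874 0.0878 0.0795] j6 -1.271 t6 -0.09 w 0.0134 t 4.73
```

carry_out --targets '[[0.0,[0,0,0],[0,0,0.012]],[0.0,[0,0,0],[0,0,0.024]],[0.0,[0,0,0],[0,0,0.036]],[0.0,[0,0,0],[0,0,0.048]],[0.0,[0,0,0],[0,0,0.06]]]'

```text
time: 5.15
ee_pos: [0.5874, 0.0878, 0.0795]
tool_rot: [0.0, 0.136, 0.991, -0.0]
contact_force: [0.4, -5.2, 0.9]
gripper_width: 0.0133
grip_force: 41.8
```

```bash
python3 r.py
```

```text
spin 0.573 M [-0.702  0.058  0.038] F [ 0.4 -5.2  0.9] pos [0.5874 0.0878 0.0795] j6 -1.211 t6 -0.091 w 0.0133 t 5.15
```

carry_out --targets '[[0.0,[0,0,0],[0,0,0.012]],[0.0,[0,0,0],[0,0,0.024]],[0.0,[0,0,0],[0,0,0.036]],[0.0,[0,0,0],[0,0,0.048]],[0.0,[0,0,0],[0,0,0.06]]]'

```text
time: 5.57
ee_pos: [0.5874, 0.0879, 0.0795]
tool_rot: [0.0, 0.166, 0.986, -0.0]
contact_force: [1.8, -5.6, 0.7]
gripper_width: 0.0131
grip_force: 41.8
```

```bash
python3 r.py
```

```text
spin 0.633 M [-0.829 -0.233  0.085] F [ 1.8 -5.6  0.7] pos [0.5874 0.0879 0.0795] j6 -1.151 t6 -0.09 w 0.0131 t 5.57
```

carry_out --targets '[[0.0,[0,0,0],[0,0,0.012]],[0.0,[0,0,0],[0,0,0.024]],[0.0,[0,0,0],[0,0,0.036]],[0.0,[0,0,0],[0,0,0.048]],[0.0,[0,0,0],[0,0,0.06]]]'

```text
time: 5.98
ee_pos: [0.5874, 0.0879, 0.0794]
tool_rot: [0.0, 0.195, 0.981, -0.0]
contact_force: [0.4, -5.7, 1.1]
gripper_width: 0.0132
grip_force: 41.8
```

```bash
python3 r.py
```

```text
spin 0.693 M [-0.682 -0.028  0.105] F [ 0.4 -5.7  1.1] pos [0.5874 0.0879 0.0794] j6 -1.091 t6 -0.089 w 0.0132 t 5.98
```

carry_out --targets '[[0.0,[0,0,0],[0,0,0.012]],[0.0,[0,0,0],[0,0,0.024]],[0.0,[0,0,0],[0,0,0.036]],[0.0,[0,0,0],[0,0,0.048]],[0.0,[0,0,0],[0,0,0.06]]]'

```text
time: 6.4
ee_pos: [0.5874, 0.0879, 0.0795]
tool_rot: [0.0, 0.225, 0.974, -0.0]
contact_force: [1.2, -4.7, 0.1]
gripper_width: 0.0134
grip_force: 41.8
```

```bash
python3 r.py
```

```text
spin 0.753 M [-0.78  -0.195  0.102] F [ 1.2 -4.7  0.1] pos [0.5874 0.0879 0.0795] j6 -1.031 t6 -0.09 w 0.0134 t 6.4
```

carry_out --targets '[[0.0,[0,0,0],[0,0,0.012]],[0.0,[0,0,0],[0,0,0.024]],[0.0,[0,0,0],[0,0,0.036]],[0.0,[0,0,0],[0,0,0.048]],[0.0,[0,0,0],[0,0,0.06]]]'

```text
time: 6.82
ee_pos: [0.5874, 0.088, 0.0795]
tool_rot: [0.0, 0.254, 0.967, -0.0]
contact_force: [1.5, -4.9, -0.2]
gripper_width: 0.0131
grip_force: 41.7
```

```bash
python3 r.py
```

```text
spin 0.813 M [-0.725 -0.189  0.029] F [ 1.5 -4.9 -0.2] pos [0.5874 0.088  0.0795] j6 -0.971 t6 -0.089 w 0.0131 t 6.82
```

carry_out --targets '[[0.0,[0,0,0],[0,0,0.012]],[0.0,[0,0,0],[0,0,0.024]],[0.0,[0,0,0],[0,0,0.036]],[0.0,[0,0,0],[0,0,0.048]],[0.0,[0,0,0],[0,0,0.06]]]'

```text
time: 7.23
ee_pos: [0.5875, 0.088, 0.0795]
tool_rot: [0.0, 0.283, 0.959, -0.0]
contact_force: [1.6, -5.6, 1.5]
gripper_width: 0.0131
grip_force: 41.8
```

```bash
python3 r.py
```

```text
spin 0.873 M [-0.831 -0.274  0.146] F [ 1.6 -5.6  1.5] pos [0.5875 0.088  0.0795] j6 -0.911 t6 -0.09 w 0.0131 t 7.23
```

carry_out --targets '[[0.0,[0,0,0],[0,0,0.012]],[0.0,[0,0,0],[0,0,0.024]],[0.0,[0,0,0],[0,0,0.036]],[0.0,[0,0,0],[0,0,0.048]],[0.0,[0,0,0],[0,0,0.06]]]'

```text
time: 7.65
ee_pos: [0.5874, 0.088, 0.0794]
tool_rot: [0.0, 0.311, 0.95, -0.0]
contact_force: [0.3, -5.1, 0.7]
gripper_width: 0.0133
grip_force: 41.7
```

```bash
python3 r.py
```

```text
spin 0.933 M [-0.769 -0.166  0.092] F [ 0.3 -5.1  0.7] pos [0.5874 0.088  0.0794] j6 -0.851 t6 -0.088 w 0.0133 t 7.65
```

carry_out --targets '[[0.0,[0,0,0],[0,0,0.012]],[0.0,[0,0,0],[0,0,0.024]],[0.0,[0,0,0],[0,0,0.036]],[0.0,[0,0,0],[0,0,0.048]],[0.0,[0,0,0],[0,0,0.06]]]'

```text
time: 8.07
ee_pos: [0.5875, 0.088, 0.0795]
tool_rot: [0.001, 0.34, 0.941, -0.0]
contact_force: [1.7, -5.0, 0.3]
gripper_width: 0.0128
grip_force: 41.8
```

```bash
python3 r.py
```

```text
spin 0.993 M [-0.796 -0.326  0.125] F [ 1.7 -5.   0.3] pos [0.5875 0.088  0.0795] j6 -0.791 t6 -0.089 w 0.0128 t 8.07
```

carry_out --targets '[[0.0,[0,0,0],[0,0,0.012]],[0.0,[0,0,0],[0,0,0.024]],[0.0,[0,0,0],[0,0,0.036]],[0.0,[0,0,0],[0,0,0.048]],[0.0,[0,0,0],[0,0,0.06]]]'

```text
time: 8.48
ee_pos: [0.5875, 0.0881, 0.0795]
tool_rot: [0.001, 0.368, 0.93, -0.0]
contact_force: [1.4, -4.9, 1.0]
gripper_width: 0.0133
grip_force: 41.7
```

```bash
python3 r.py
```

```text
spin 1.053 M [-0.703 -0.177  0.102] F [ 1.4 -4.9  1. ] pos [0.5875 0.0881 0.0795] j6 -0.731 t6 -0.088 w 0.0133 t 8.48
```

carry_out --targets '[[0.0,[0,0,0],[0,0,0.012]],[0.0,[0,0,0],[0,0,0.024]],[0.0,[0,0,0],[0,0,0.036]],[0.0,[0,0,0],[0,0,0.048]],[0.0,[0,0,0],[0,0,0.06]]]'

```text
time: 8.9
ee_pos: [0.5875, 0.0881, 0.0795]
tool_rot: [0.001, 0.395, 0.919, -0.0]
contact_force: [2.5, -4.6, 0.8]
gripper_width: 0.013
grip_force: 41.7
```

```bash
python3 r.py
```

```text
spin 1.113 M [-0.837 -0.37   0.117] F [ 2.5 -4.6  0.8] pos [0.5875 0.0881 0.0795] j6 -0.671 t6 -0.089 w 0.013 t 8.9
```

carry_out --targets '[[0.0,[0,0,0],[0,0,0.012]],[0.0,[0,0,0],[0,0,0.024]],[0.0,[0,0,0],[0,0,0.036]],[0.0,[0,0,0],[0,0,0.048]],[0.0,[0,0,0],[0,0,0.06]]]'

```text
time: 9.32
ee_pos: [0.5875, 0.0881, 0.0795]
tool_rot: [0.001, 0.423, 0.906, -0.0]
contact_force: [1.6, -5.0, 0.8]
gripper_width: 0.0132
grip_force: 41.7
```

```bash
python3 r.py
```

```text
spin 1.173 M [-0.682 -0.247  0.075] F [ 1.6 -5.   0.8] pos [0.5875 0.0881 0.0795] j6 -0.611 t6 -0.088 w 0.0132 t 9.32
```

carry_out --targets '[[0.0,[0,0,0],[0,0,0.012]],[0.0,[0,0,0],[0,0,0.024]],[0.0,[0,0,0],[0,0,0.036]],[0.0,[0,0,0],[0,0,0.048]],[0.0,[0,0,0],[0,0,0.06]]]'

```text
time: 9.73
ee_pos: [0.5876, 0.0881, 0.0795]
tool_rot: [0.001, 0.45, 0.893, -0.0]
contact_force: [2.0, -5.0, 0.6]
gripper_width: 0.0132
grip_force: 41.7
```

```bash
python3 r.py
```

```text
spin 1.233 M [-0.816 -0.303  0.106] F [ 2.  -5.   0.6] pos [0.5876 0.0881 0.0795] j6 -0.551 t6 -0.088 w 0.0132 t 9.73
```

carry_out --targets '[[0.0,[0,0,0],[0,0,0.012]],[0.0,[0,0,0],[0,0,0.024]],[0.0,[0,0,0],[0,0,0.036]],[0.0,[0,0,0],[0,0,0.048]],[0.0,[0,0,0],[0,0,0.06]]]'

```text
time: 10.15
ee_pos: [0.5876, 0.0881, 0.0795]
tool_rot: [0.001, 0.476, 0.879, 0.0]
contact_force: [2.0, -5.2, -0.3]
gripper_width: 0.0134
grip_force: 41.7
```

```bash
python3 r.py
```

```text
spin 1.293 M [-0.699 -0.413  0.079] F [ 2.  -5.2 -0.3] pos [0.5876 0.0881 0.0795] j6 -0.491 t6 -0.088 w 0.0134 t 10.15
```

carry_out --targets '[[0.0,[0,0,0],[0,0,0.012]],[0.0,[0,0,0],[0,0,0.024]],[0.0,[0,0,0],[0,0,0.036]],[0.0,[0,0,0],[0,0,0.048]],[0.0,[0,0,0],[0,0,0.06]]]'

```text
time: 10.57
ee_pos: [0.5876, 0.0881, 0.0795]
tool_rot: [0.001, 0.502, 0.865, 0.0]
contact_force: [1.8, -4.6, 1.4]
gripper_width: 0.0132
grip_force: 41.7
```

```bash
python3 r.py
python3 - <<'E'
from h import *
p,d=optics.get_image("wrist");cv2.imwrite("pics/w2.png",p[:,:,::-1])
E
```

```text
spin 1.353 M [-0.796 -0.369  0.132] F [ 1.8 -4.6  1.4] pos [0.5876 0.0881 0.0795] j6 -0.431 t6 -0.087 w 0.0132 t 10.57
```

View pics/w2.png

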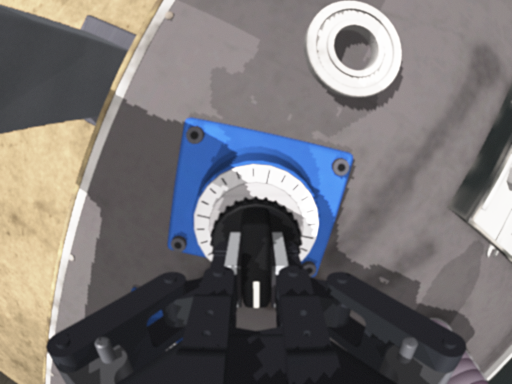

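The wing with its mark at (256,293) stays aligned between the fingers, so the knob is turning with them. There has been no dip up to 1.35 rad, so I'll carry on.

carry_out --targets '[[0.0,[0,0,0],[0,0,0.012]],[0.0,[0,0,0],[0,0,0.024]],[0.0,[0,0,0],[0,0,0.036]],[0.0,[0,0,0],[0,0,0.048]],[0.0,[0,0,0],[0,0,0.06]]]'

```text
time: 11.03
ee_pos: [0.5876, 0.0881, 0.0795]
tool_rot: [0.001, 0.528, 0.849, 0.0]
contact_force: [1.6, -4.3, 0.0]
gripper_width: 0.0128
grip_force: 41.7
```

```bash
python3 r.py
```

```text
spin 1.413 M [-0.629 -0.352  0.115] F [ 1.6 -4.3  0. ] pos [0.5876 0.0881 0.0795] j6 -0.371 t6 -0.087 w 0.0128 t 11.03
```

carry_out --targets '[[0.0,[0,0,0],[0,0,0.012]],[0.0,[0,0,0],[0,0,0.024]],[0.0,[0,0,0],[0,0,0.036]],[0.0,[0,0,0],[0,0,0.048]],[0.0,[0,0,0],[0,0,0.06]]]'

```text
time: 11.45
ee_pos: [0.5876, 0.0882, 0.0795]
tool_rot: [0.001, 0.553, 0.833, 0.0]
contact_force: [2.8, -5.5, -0.0]
gripper_width: 0.0134
grip_force: 41.7
```

```bash
python3 r.py
```

```text
spin 1.473 M [-0.847 -0.486  0.1  ] F [ 2.8 -5.5 -0. ] pos [0.5876 0.0882 0.0795] j6 -0.311 t6 -0.09 w 0.0134 t 11.45
```

carry_out --targets '[[0.0,[0,0,0],[0,0,0.012]],[0.0,[0,0,0],[0,0,0.024]],[0.0,[0,0,0],[0,0,0.036]],[0.0,[0,0,0],[0,0,0.048]],[0.0,[0,0,0],[0,0,0.06]]]'

```text
time: 11.87
ee_pos: [0.5876, 0.0882, 0.0795]
tool_rot: [0.001, 0.578, 0.816, 0.0]
contact_force: [3.2, -6.2, -0.0]
gripper_width: 0.0131
grip_force: 41.6
```

```bash
python3 r.py
```

```text
spin 1.533 M [-0.988 -0.552  0.049] F [ 3.2 -6.2 -0. ] pos [0.5876 0.0882 0.0795] j6 -0.251 t6 -0.127 w 0.0131 t 11.87
```

carry_out --targets '[[0.0,[0,0,0],[0,0,0.01]],[0.0,[0,0,0],[0,0,0.02]],[0.0,[0,0,0],[0,0,0.03]]]'

```text
time: 12.12
ee_pos: [0.5877, 0.0882, 0.0795]
tool_rot: [0.001, 0.59, 0.807, 0.0]
contact_force: [2.2, -2.9, -0.6]
gripper_width: 0.0128
grip_force: 41.7
```

```bash
python3 r.py
```

```text
spin 1.563 M [-0.644 -0.493  0.09 ] F [ 2.2 -2.9 -0.6] pos [0.5877 0.0882 0.0795] j6 -0.221 t6 -0.098 w 0.0128 t 12.12
```

carry_out --targets '[[0.0,[0,0,0],[0,0,0.01]],[0.0,[0,0,0],[0,0,0.02]],[0.0,[0,0,0],[0,0,0.03]]]'

```text
time: 12.37
ee_pos: [0.5877, 0.0882, 0.0795]
tool_rot: [0.001, 0.602, 0.798, 0.0]
contact_force: [2.5, -5.7, 0.1]
gripper_width: 0.0131
grip_force: 41.6
```

```bash
python3 r.py
```

```text
spin 1.593 M [-0.894 -0.544  0.039] F [ 2.5 -5.7  0.1] pos [0.5877 0.0882 0.0795] j6 -0.191 t6 -0.15 w 0.0131 t 12.37
```

carry_out --targets '[[0.0,[0,0,0],[0,0,0.01]],[0.0,[0,0,0],[0,0,0.02]],[0.0,[0,0,0],[0,0,0.03]]]'

```text
time: 12.62
ee_pos: [0.5877, 0.0882, 0.0795]
tool_rot: [0.001, 0.614, 0.789, 0.0]
contact_force: [2.8, -5.8, 0.0]
gripper_width: 0.0132
grip_force: 41.6
```

```bash
python3 r.py
```

```text
spin 1.623 M [-0.875 -0.539 -0.074] F [ 2.8 -5.8  0. ] pos [0.5877 0.0882 0.0795] j6 -0.161 t6 -0.203 w 0.0132 t 12.62
```

carry_out --targets '[[0.0,[0,0,0],[0,0,0.01]],[0.0,[0,0,0],[0,0,0.02]],[0.0,[0,0,0],[0,0,0.03]]]'

```text
time: 12.87
ee_pos: [0.5877, 0.0882, 0.0795]
tool_rot: [0.001, 0.626, 0.78, 0.0]
contact_force: [2.8, -4.8, -0.1]
gripper_width: 0.0132
grip_force: 41.6
```

```bash
python3 r.py
```

```text
spin 1.653 M [-0.712 -0.508 -0.09 ] F [ 2.8 -4.8 -0.1] pos [0.5877 0.0882 0.0795] j6 -0.131 t6 -0.267 w 0.0132 t 12.87
```

carry_out --targets '[[0.0,[0,0,0],[0,0,0.01]],[0.0,[0,0,0],[0,0,0.02]],[0.0,[0,0,0],[0,0,0.03]]]'

```text
time: 13.12
ee_pos: [0.5877, 0.0882, 0.0795]
tool_rot: [0.001, 0.638, 0.77, 0.0]
contact_force: [2.3, -4.3, -0.5]
gripper_width: 0.0128
grip_force: 41.6
```

```bash
python3 r.py
```

```text
spin 1.683 M [-0.716 -0.539 -0.158] F [ 2.3 -4.3 -0.5] pos [0.5877 0.0882 0.0795] j6 -0.1 t6 -0.29 w 0.0128 t 13.12
```

The dip is clear: Mz has fallen from +0.1 to -0.16. From here I'll use small steps to find the jump.

carry_out --targets '[[0.0,[0,0,0],[0,0,0.01]],[0.0,[0,0,0],[0,0,0.02]]]'

```text
time: 13.28
ee_pos: [0.5877, 0.0881, 0.0795]
tool_rot: [0.001, 0.645, 0.764, 0.0]
contact_force: [3.1, -4.3, -0.7]
gripper_width: 0.0132
grip_force: 41.5
```

```bash
python3 r.py
```

```text
spin 1.703 M [-0.712 -0.593 -0.101] F [ 3.1 -4.3 -0.7] pos [0.5877 0.0881 0.0795] j6 -0.081 t6 -0.221 w 0.0132 t 13.28
```

carry_out --targets '[[0.0,[0,0,0],[0,0,0.01]],[0.0,[0,0,0],[0,0,0.02]]]'

```text
time: 13.45
ee_pos: [0.5877, 0.0881, 0.0794]
tool_rot: [0.001, 0.653, 0.757, 0.0]
contact_force: [2.6, -4.8, 0.8]
gripper_width: 0.0131
grip_force: 41.7
```

```bash
python3 r.py
```

```text
spin 1.723 M [-0.819 -0.636 -0.054] F [ 2.6 -4.8  0.8] pos [0.5877 0.0881 0.0794] j6 -0.061 t6 -0.127 w 0.0131 t 13.45
```

carry_out --targets '[[0.0,[0,0,0],[0,0,0.01]],[0.0,[0,0,0],[0,0,0.02]]]'

```text
time: 13.62
ee_pos: [0.5877, 0.0881, 0.0795]
tool_rot: [0.001, 0.66, 0.751, 0.0]
contact_force: [3.5, -5.2, -1.4]
gripper_width: 0.0135
grip_force: 41.5
```

```bash
python3 r.py
```

```text
spin 1.743 M [-0.787 -0.577  0.056] F [ 3.5 -5.2 -1.4] pos [0.5877 0.0881 0.0795] j6 -0.041 t6 -0.118 w 0.0135 t 13.62
```

carry_out --targets '[[0.0,[0,0,0],[0,0,0.01]],[0.0,[0,0,0],[0,0,0.02]]]'

```text
time: 13.78
ee_pos: [0.5878, 0.0881, 0.0795]
tool_rot: [0.001, 0.668, 0.744, 0.0]
contact_force: [3.4, -4.6, -0.6]
gripper_width: 0.0127
grip_force: 41.6
```

```bash
python3 r.py
```

```text
spin 1.763 M [-0.706 -0.65   0.133] F [ 3.4 -4.6 -0.6] pos [0.5878 0.0881 0.0795] j6 -0.021 t6 -0.086 w 0.0127 t 13.78
```

carry_out --targets '[[0.0,[0,0,0],[0,0,-0.015]],[0.0,[0,0,0],[0,0,-0.03]],[0.03,[0,0,0],[0,0,-0.03]],[0.03,[0,0,0],[0,0,-0.03]],[0.03,[0,0,0],[0,0,-0.03]]]'

```text
time: 14.2
ee_pos: [0.5869, 0.0891, 0.0791]
tool_rot: [-0.001, 0.656, 0.755, 0.0]
contact_force: [1.1, 0.6, 0.2]
gripper_width: 0.03
grip_force: 0.0
```

carry_out --targets '[[0.03,[0,0,0],[0,0,0]],[0.03,[0,0,0],[0,0,0]],[0.03,[0,0,0],[0,0,0]]]'

```text
time: 14.45
ee_pos: [0.5871, 0.0888, 0.0793]
tool_rot: [-0.0, 0.656, 0.755, 0.0]
contact_force: [0.5, -0.0, 0.1]
gripper_width: 0.0302
grip_force: 0.0
```

```bash
python3 r.py
python3 - <<'E'
from h import *
c=cal("wrist");p,d=optics.get_image("wrist")
a=cv2.resize(p[180:330,190:330],None,fx=4,fy=4,interpolation=cv2.INTER_CUBIC);cv2.imwrite("pics/c3.png",a[:,:,::-1])
w=(p.min(2)>150).astype(np.uint8);w[:275]=0;w[315:]=0;w[:,:240]=0;w[:,275:]=0
Q=np.array([ray("wrist",u,v,.102,c)[:2] for v,u in zip(*w.nonzero())]);print(len(Q),Q.mean(0))
l=cv2.fitLine(Q.astype(np.float32),2,0,.01,.01).ravel();print(l,"line yaw",np.rad2deg(np.arctan2(l[1],l[0])))
E
```

```text
spin 1.732 M [0.048 0.017 0.038] F [ 0.5 -0.   0.1] pos [0.5871 0.0888 0.0793] j6 -0.051 t6 0.003 w 0.0302 t 14.45
165 [0.58947839 0.07412071]
[ 0.14983858 -0.98871046  0.5894784   0.07412072] line yaw -81.38242
```

View pics/c3.png

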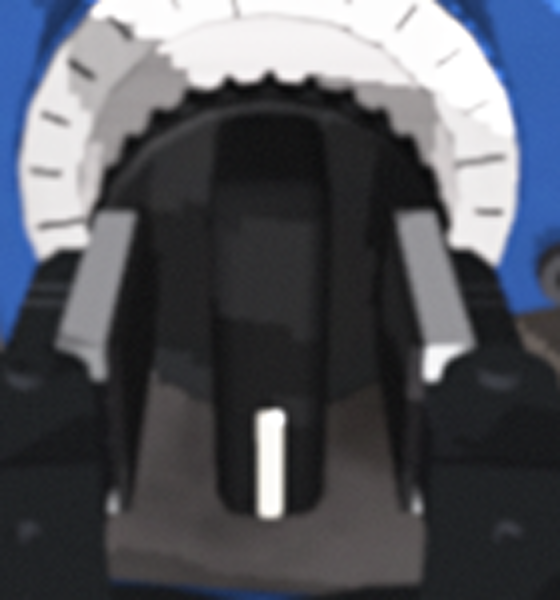

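The released wing rests at about 1.72 rad, centred between the fingers (mark at crop (270,460)). I'll regrip and press down in small steps.

carry_out --targets '[[0.0,[0,0,0],[0,0,-0.01]],[0.0,[0,0,0],[0,0,-0.01]],[0.0,[0,0,0],[0,0,-0.01]],[0.0,[0,0,0],[0,0,-0.01]],[0.0,[0,0,0],[0,0,-0.01]]]'

```text
time: 14.92
ee_pos: [0.5875, 0.0886, 0.0795]
tool_rot: [0.0, 0.653, 0.758, 0.001]
contact_force: [3.9, 2.0, -0.8]
gripper_width: 0.0134
grip_force: 41.6
```

carry_out --targets '[[0.0,[0,0,0.0005],[0,0,0]],[0.0,[0,0,0.001],[0,0,0]],[0.0,[0,0,0.0015],[0,0,0]],[0.0,[0,0,0.002],[0,0,0]],[0.0,[0,0,0.002],[0,0,0]]]'

```text
time: 15.33
ee_pos: [0.5876, 0.0887, 0.0777]
tool_rot: [0.0, 0.653, 0.758, 0.001]
contact_force: [3.6, 1.6, 3.6]
gripper_width: 0.0132
grip_force: 42.2
```

```bash
python3 r.py
```

```text
spin 1.722 M [ 0.206 -0.567 -0.071] F [3.6 1.6 3.6] pos [0.5876 0.0887 0.0777] j6 -0.062 t6 -0.059 w 0.0132 t 15.33
```

carry_out --targets '[[0.0,[0,0,0.0005],[0,0,0]],[0.0,[0,0,0.001],[0,0,0]],[0.0,[0,0,0.001],[0,0,0]]]'

```text
time: 15.58
ee_pos: [0.5875, 0.0887, 0.0765]
tool_rot: [0.0, 0.652, 0.758, 0.0]
contact_force: [4.6, 1.6, 3.7]
gripper_width: 0.013
grip_force: 42.2
```

```bash
python3 r.py
```

```text
spin 1.722 M [ 0.286 -0.724 -0.073] F [4.6 1.6 3.7] pos [0.5875 0.0887 0.0765] j6 -0.062 t6 -0.058 w 0.013 t 15.58
```

Pushing takes about 4 N, which is just the sliding friction. Past 3 mm now, in 0.5 mm steps.

carry_out --targets '[[0.0,[0,0,0.0005],[0,0,0]],[0.0,[0,0,0.001],[0,0,0]],[0.0,[0,0,0.001],[0,0,0]]]'

```text
time: 15.83
ee_pos: [0.5875, 0.0887, 0.0754]
tool_rot: [0.0, 0.653, 0.758, 0.0]
contact_force: [4.8, 2.2, 3.0]
gripper_width: 0.0131
grip_force: 42.2
```

```bash
python3 r.py
```

```text
spin 1.722 M [ 0.327 -0.8   -0.024] F [4.8 2.2 3. ] pos [0.5875 0.0887 0.0754] j6 -0.062 t6 -0.058 w 0.0131 t 15.83
```

carry_out --targets '[[0.0,[0,0,0.0005],[0,0,0]],[0.0,[0,0,0.001],[0,0,0]],[0.0,[0,0,0.0015],[0,0,0]],[0.0,[0,0,0.002],[0,0,0]],[0.0,[0,0,0.002],[0,0,0]]]'

```text
time: 16.25
ee_pos: [0.5875, 0.0886, 0.0734]
tool_rot: [0.0, 0.653, 0.758, 0.0]
contact_force: [5.7, 1.0, 3.6]
gripper_width: 0.0132
grip_force: 42.2
```

```bash
python3 r.py
```

```text
spin 1.722 M [ 0.271 -0.867 -0.018] F [5.7 1.  3.6] pos [0.5875 0.0886 0.0734] j6 -0.062 t6 -0.058 w 0.0132 t 16.25
```

carry_out --targets '[[0.0,[0,0,0.0005],[0,0,0]],[0.0,[0,0,0.001],[0,0,0]],[0.0,[0,0,0.0015],[0,0,0]],[0.0,[0,0,0.002],[0,0,0]],[0.0,[0,0,0.002],[0,0,0]]]'

```text
time: 16.67
ee_pos: [0.5875, 0.0886, 0.0714]
tool_rot: [0.0, 0.653, 0.758, 0.0]
contact_force: [5.3, 2.4, 3.0]
gripper_width: 0.0129
grip_force: 42.2
```

```bash
python3 r.py
```

```text
spin 1.722 M [ 0.331 -0.816 -0.055] F [5.3 2.4 3. ] pos [0.5875 0.0886 0.0714] j6 -0.062 t6 -0.06 w 0.0129 t 16.67
```

carry_out --targets '[[0.0,[0,0,0.0003],[0,0,0]],[0.0,[0,0,0.0006],[0,0,0]],[0.0,[0,0,0.0006],[0,0,0]]]'

```text
time: 16.92
ee_pos: [0.5875, 0.0886, 0.0709]
tool_rot: [0.0, 0.652, 0.758, 0.0]
contact_force: [5.4, 1.5, 3.2]
gripper_width: 0.0131
grip_force: 42.3
```

carry_out --targets '[[0.0,[0,0,0.0002],[0,0,0]],[0.0,[0,0,0.0004],[0,0,0]],[0.0,[0,0,0.0004],[0,0,0]]]'

```text
time: 17.17
ee_pos: [0.5875, 0.0886, 0.0706]
tool_rot: [0.0, 0.653, 0.758, 0.0]
contact_force: [5.4, 1.9, 4.4]
gripper_width: 0.0133
grip_force: 42.3
```

```bash
python3 r.py
```

```text
spin 1.722 M [ 0.278 -0.692 -0.045] F [5.4 1.9 4.4] pos [0.5875 0.0886 0.0706] j6 -0.062 t6 -0.06 w 0.0133 t 17.17
```

carry_out --targets '[[0.0,[0,0,0.0002],[0,0,0]],[0.0,[0,0,0.0003],[0,0,0]],[0.0,[0,0,0.0003],[0,0,0]]]'

```text
time: 17.42
ee_pos: [0.5875, 0.0887, 0.0705]
tool_rot: [0.0, 0.652, 0.758, 0.0]
contact_force: [4.9, 2.1, 4.9]
gripper_width: 0.0133
grip_force: 42.5
```

carry_out --targets '[[0.0,[0,0,0.0001],[0,0,0]],[0.0,[0,0,0.0002],[0,0,0]],[0.0,[0,0,0.0002],[0,0,0]]]'

```text
time: 17.67
ee_pos: [0.5875, 0.0886, 0.0705]
tool_rot: [0.0, 0.653, 0.758, 0.001]
contact_force: [2.5, 2.1, 7.0]
gripper_width: 0.0132
grip_force: 42.7
```

The knob hit its stop at 9.0 mm with 7 N, so it is home. Letting go and retreating.

carry_out --targets '[[0.05,[0,0,0],[0,0,0]],[0.05,[0,0,0],[0,0,0]],[0.05,[0,0,0],[0,0,0]],[0.05,[0,0,0],[0,0,0]],[0.05,[0,0,0],[0,0,0]]]'

```text
time: 18.08
ee_pos: [0.5867, 0.0884, 0.0691]
tool_rot: [-0.001, 0.653, 0.758, -0.001]
contact_force: [-1.3, 0.7, 0.7]
gripper_width: 0.05
grip_force: 0.0
```

carry_out --targets '[[0.05,[0,0,-0.02],[0,0,0]],[0.05,[0,0,-0.05],[0,0,0]],[0.05,[0,0,-0.08],[0,0,0]],[0.05,[0,0,-0.1],[0,0,0]],[0.05,[0,0,-0.1],[0,0,0]]]'

```text
time: 18.5
ee_pos: [0.5891, 0.0887, 0.1757]
tool_rot: [0.003, 0.652, 0.758, 0.003]
contact_force: [0.3, -0.2, 1.2]
gripper_width: 0.0498
grip_force: 0.0
```

```bash
python3 r.py
python3 - <<'E'
from h import *
K,r,t=c=cal("wrist");p,d=optics.get_image("wrist");R=cv2.Rodrigues(r)[0]
# height of knob top & of cover via depth (along axis)
q=np.array([.5875,.088,.093]);X=R@q+t;a=np.arctan2(np.hypot(*X[:2]),X[2]);h=np.hypot(*X[:2])
u=K[0,2]+K[0,0]*a*X[0]/h;v=K[1,2]+K[1,1]*a*X[1]/h
D=np.median(d[int(v)-3:int(v)+4,int(u)-3:int(u)+4]);print(u,v,"depth",D,"if home",X[2],"if up",X[2]-.009)
cv2.imwrite("pics/w4.png",p[:,:,::-1])
E
```

```text
spin 1.722 M [-0.02   0.022 -0.029] F [ 0.3 -0.2  1.2] pos [0.5891 0.0887 0.1757] j6 -0.062 t6 0.0 w 0.0498 t 18.5
253.28512712725865 200.2459966234163 depth 0.23743711 if home 0.23809060216548628 if up 0.22909060216548627
```

View pics/w4.png

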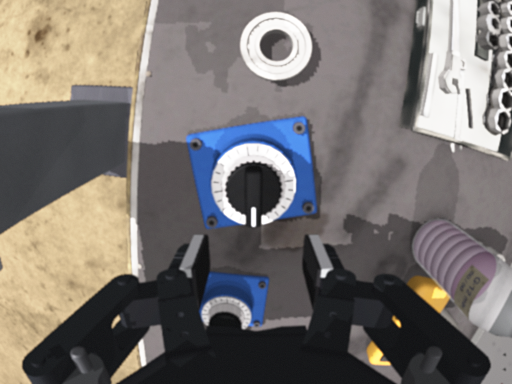

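The knob at (253,195) is down: the depth reads 0.2374, against 0.2381 expected when home and 0.2291 when up. The gripper is clear of everything and the bearing is undisturbed. Handing in.

```bash
python3 -c "
from h import *
print(ctrl.close_job())"
```

```text
the job is handed in; nothing more can be done
None
```

I turned the knob to its notch at about 1.72 rad, pressed it home (9.0 mm down, about 7 N), let go and handed the job in; the hand-in returned no verdict.

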